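Tip the barrel nuts from the spouted jug into the open drawer

TASK

Put the five steel barrel nuts away: turn the spouted metal jug so that its spout faces the open drawer of the parts cabinet, then tip it by its handle and pour all the nuts into the drawer with the spout held low, close above it. Then stand the empty jug upright on the bench again and push the drawer fully shut, leaving the other things on the bench where they are.

Things in the scene. Friction and masses are not known exactly. Their poses are not given: they have to be found in the camera images.
- jug_grip (a point): middle of the upright part of the jug's handle, a flat strap loop opposite the spout: the upright part is 10 mm thick along y, 14 mm wide along x, 50 mm long; this point is 61 mm from the jug's axis (at x = -61) and 50 mm above the foot, with 20 mm of air to the body. Axes: z up the jug, x from its axis towards the spout
- jug_lip (a point): outer end of the jug's spout at rim height, 84 mm from the jug's axis along its x, 85 mm above the foot. The spout is a beak 26 mm across at its end; its underside slopes outward from near the foot at 36 degrees from the jug's axis, so nuts slide out only when the jug is tilted some 70 to 85 degrees, and the last may need a shake. Axes as the jug's
- jug_foot (a point): middle of the underside of the jug. The jug is bare, smooth sheet metal, about 160 g, 85 mm high, foot 58 mm and rim 70 mm across, wall 3 mm; it starts upright on the bench, spout turned away from the drawer. Axes as the jug's
- nut_1_mid (a point): centre of a loose steel barrel nut, a plain cylinder 12 mm in diameter and 18 mm long (axis = its x) with a cross hole, about 16 g; it starts inside the jug, lying on its floor
- nut_2_mid (a point): centre of a loose steel barrel nut, a plain cylinder 12 mm in diameter and 18 mm long (axis = its x) with a cross hole, about 16 g; it starts inside the jug, lying on its floor
- nut_3_mid (a point): centre of a loose steel barrel nut, a plain cylinder 12 mm in diameter and 18 mm long (axis = its x) with a cross hole, about 16 g; it starts inside the jug, lying on its floor
- nut_4_mid (a point): centre of a loose steel barrel nut, a plain cylinder 12 mm in diameter and 18 mm long (axis = its x) with a cross hole, about 16 g; it starts inside the jug, standing on end on its floor
- nut_5_mid (a point): centre of a loose steel barrel nut, a plain cylinder 12 mm in diameter and 18 mm long (axis = its x) with a cross hole, about 16 g; it starts inside the jug, standing on end on its floor
- parts_cabinet_drawer_3 (a joint): how far the drawer stands out of the cabinet, m: 0 is fully shut, 0.13 fully out. It starts 0.08 to 0.11 out and slides with about 0.6 N of friction, and stays where it is left
- drawer_in (a point): middle of the floor of that drawer, the upper right one of the fixed grey steel cabinet, whose front faces the robot. Axes: x into the cabinet (the drawer opens to -x), y to the left as the robot sees it, z up. Inside, the drawer is 184 mm long (x) and 134 mm wide (y); its side walls are 52 mm and its front 64 mm higher than this point
- drawer_front (a point): on the outer face of that drawer's front, half-way across, 39 mm above the drawer's floor and 25 mm below the front's upper edge: a place to push. The front is 6 mm thick and 142 mm wide. A cup handle stands 16 mm out of it, its top 24 mm below this point. Axes as for drawer_in
- cabinet_edge (a point): front upper edge of the top of the cabinet (220 mm deep, 303 mm wide, 155 mm high), above the middle of that drawer; the opening to pour into lies between it and the drawer's front. Does not move with the drawer. Axes as for drawer_in
- glue_small: bystander: glue bottle, 56 mm across, 160 mm high, origin under its middle
- sanding_block: bystander: tan sanding block lying flat, 126 x 97 x 24 mm high, origin under its middle
- cup_hinge_1: bystander: steel cup hinge lying flat between jug and drawer, 59 x 91 x 18 mm, origin under its middle
There are look-alikes about, which are no part of the job. Of the things shaped like the part that bears jug_grip, the aluminium one is meant.

How it is judged:
On the way, in this order (a step that is already met when the one before it is completed fails the run):
1. the jug is tipped, its spout over the open drawer (angle between jug_foot's own z axis and vertical above 0.8 rad and x of jug_lip in the frame of drawer_in between -0.1 and 0.1 m and y of jug_lip in the frame of drawer_in between -0.085 and 0.072 m and z of jug_lip in the frame of drawer_in below 0.16 m).
2. all five nuts lie in the drawer (x of nut_1_mid in the frame of drawer_in between -0.095 and 0.095 m and y of nut_1_mid in the frame of drawer_in between -0.072 and 0.072 m and z of nut_1_mid in the frame of drawer_in between -0.005 and 0.045 m and x of nut_2_mid in the frame of drawer_in between -0.095 and 0.095 m and y of nut_2_mid in the frame of drawer_in between -0.072 and 0.072 m and z of nut_2_mid in the frame of drawer_in between -0.005 and 0.045 m and x of nut_3_mid in the frame of drawer_in between -0.095 and 0.095 m and y of nut_3_mid in the frame of drawer_in between -0.072 and 0.072 m and z of nut_3_mid in the frame of drawer_in between -0.005 and 0.045 m and x of nut_4_mid in the frame of drawer_in between -0.095 and 0.095 m and y of nut_4_mid in the frame of drawer_in between -0.072 and 0.072 m and z of nut_4_mid in the frame of drawer_in between -0.005 and 0.045 m and x of nut_5_mid in the frame of drawer_in between -0.095 and 0.095 m and y of nut_5_mid in the frame of drawer_in between -0.072 and 0.072 m and z of nut_5_mid in the frame of drawer_in between -0.005 and 0.045 m), for 0.2 s.
At the end, for the whole second after the job is handed in: all five nuts lie in the drawer, the drawer is shut to within 4 mm, and the jug stands upright (within 6 degrees) on the bench, with nothing touched by the robot (all of step 2 and value of joint parts_cabinet_drawer_3 below 0.004 m and angle between jug_foot's own z axis and vertical below 0.1 rad and height (world z) of jug_foot between -0.005 and 0.006 m and contact force between the fingers and anything else below 0.1 N).
It fails at once if the glue bottle is shifted by more than 40 mm (distance of glue_small from where it was at the start of the episode above 0.04 m).
It fails at once if the sanding block is shifted by more than 40 mm (distance of sanding_block from where it was at the start of the episode above 0.04 m).
It fails at once if the cup hinge is shifted by more than 40 mm (distance of cup_hinge_1 from where it was at the start of the episode above 0.04 m).
It fails at once if the glue bottle is knocked over (angle between glue_small's own z axis and vertical above 0.5 rad).
It also fails if it takes over 72 s, if anything falls off the work surface, if the arm or the gripper's body presses on something with over 40 N, if the wrist force passes 120 N, or if a joint passes its speed limit or range.

ROBOT

A 7-joint arm with a two-finger parallel gripper is mounted at the origin on a cart in front of the work surface, level with it; the furniture and walls round the work are solid. World frame = base frame: x ahead of the robot, y to its left, z up, the work surface at z = 0. Lengths are in m, angles in rad, forces in N, time in s.
With the tool pointing down it reaches from about 0.425 to 0.925 m from the base axis. Payload 6.8 kg.
Tool frame: the origin (TCP) lies midway between the tips of the shut fingers; the grasp point (between the pads) lies 19 mm behind it; z points along the fingers, y is the line along which they close (so a half turn about z gives the same grasp; the last joint's range is limited). The gripper opens to 88 mm and grips with 3 to 60 N. Pads are 20 mm wide; open, the fingers measure 115 mm over their backs; the gripper's body (75 mm by 178 mm) begins 61 mm behind the grasp point.
Start: joints at [1.221, 0.477, 0.022, 1.555, -0.011, 1.109, -0.083], TCP at [0.162, -0.655, 0.223] pointing down, gripper open.
Joint ranges: [-2.96, 2.96], [-0.34, 2.1], [-1.41, 1.46], [0.24, 2.44], [-1.37, 4.51], [0.17, 1.92], [-2.96, 2.96]. Speed limits (rad/s): [2.39, 2.39, 3.14, 3.14, 3.14, 3.14, 3.14].

INTERFACE

Orientations are given as a 3x3 rotation matrix whose columns are the frame's x, y, z axes.
In Python, from workcell import ctrl gives the robot as it stands.
- The arm moves only by the tool apply_moves, never from a script. Its argument "moves" is a list of rows, each a list of 5 numbers: the shift along the tool's x, y, z in m, then the turn about the tool's z in degrees, then the closure, from -1 (fully open) to 1 (shut). In form: [[x, y, z, turn, gripper], ...]. A call has 1 to 20 rows; each row is the pose to reach, as a shift and turn from the pose commanded when the call began, along the tool's axes at that moment; what a row does not reach only later rows make up. A row lasts 1/12 s, in which the tool goes at most 41.7 mm and 7.16 degrees, less where a joint would pass 70% of its speed; a pose out of reach is approached as far as the arm can. A call with a gripper value outside its range is refused whole. The fingers move at their own pace and stop on an object; "grip_force" is the grip in N (left out, the last holds). Time passes only in rows, so rows that repeat a pose let the fingers close. It gives the time, the measured TCP pose, the force, the opening and the grip force at its end, in the units of the state.
- ctrl.state(): the state, without advancing time (a new reading comes with each control period).
- ctrl.capture(name): name is "side" or "top"; returns the picture (400x640x3 uint8, red, green, blue); there is no depth.
- ctrl.camera_info(name): a dict with "fx", "fy", "cx", "cy" (pixels), "world_to_cam" (4x4, takes a point from world to camera coordinates). Camera axes: x right, y down, z forward; pixel columns grow to the right and rows downward; lengths in m; the calibration is good to about 2 mm. A picture is of the moment at which its call begins. camera_info takes no time and is no camera call.
- ctrl.hand_in(): hands the job in; it is judged then, once.
The state is a dict: "clock": time; "q": joint angles; "qd": joint speeds; "effort": joint torques, N m; "eef_pos": TCP position; "tool_rot": TCP orientation; "ft_force": force on the tool from outside, world axes, zero at the start; "wrist_torque": the same for the moment, N m; "finger_gap": finger opening in m; "grasp_force": force on a finger pad.
Only numpy, scipy, OpenCV 4.12 (cv2) and the standard library are available. Lean on these libraries where they do the work, as an engineer would, in place of code of your own. Each camera call takes 0.05 s, during which the arm holds its last target. There are 200 camera calls.

## Working session

There is one attempt and no reset: what is moved stays moved. The work goes in short steps, Python scripts to look and compute and a tool call to move; the robot and the scene stay as the last step left them, time stands still between calls to the robot, and variables do not carry over. Pictures are saved under pics/ and viewed, at most 10 in all, crops included, and the job is handed in when it is done.

Besides the shell and the picture viewer there is one more tool, called after "Request:" as a command line: name --pt "numbers of a row" for each row, then --argument value for the rest. apply_moves: Moves the arm, as the interface text tells. Its arguments: {"type":"object","properties":{"moves":{"type":"array"},"grip_force":{"type":"number"}},"required":["moves"]}

```bash
mkdir -p pics; ls; python3 - <<'E'
from workcell import ctrl
import cv2,numpy as np
np.set_printoptions(precision=3,suppress=True)
for n in("top","side"):
    cv2.imwrite(f"pics/{n}0.png",ctrl.capture(n)[:,:,::-1]); print(ctrl.camera_info(n))
s=ctrl.state();print(s["eef_pos"],s["tool_rot"],s["clock"])
E
```

```text
pics
{'fx': 364.1951568018059, 'fy': 364.1951568018059, 'cx': 317.5637387946825, 'cy': 201.43753970042405, 'world_to_cam': array([[-0.027, -0.999,  0.018, -0.073],
       [-0.983,  0.023, -0.182,  0.556],
       [ 0.181, -0.022, -0.983,  0.953],
       [ 0.   ,  0.   ,  0.   ,  1.   ]])}
{'fx': 506.61034946020504, 'fy': 506.61034946020504, 'cx': 316.0869657756813, 'cy': 191.28092689715257, 'world_to_cam': array([[-0.994, -0.112, -0.021,  0.514],
       [-0.024,  0.386, -0.922,  0.128],
       [ 0.111, -0.916, -0.386,  1.403],
       [ 0.   ,  0.   ,  0.   ,  1.   ]])}
[ 0.161 -0.655  0.222] [[ 0.971  0.239 -0.   ]
 [ 0.239 -0.971  0.002]
 [-0.    -0.002 -1.   ]] 0.1
```

View pics/top0.png

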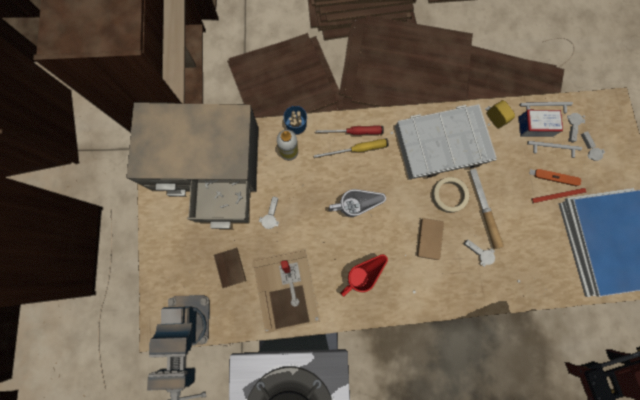

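View pics/side0.png

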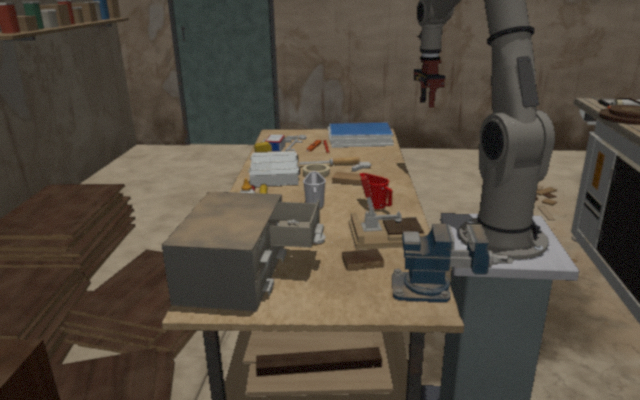

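```bash
cat > h.py <<'E'
from workcell import ctrl
import cv2,numpy as np
np.set_printoptions(precision=3,suppress=True)
def proj(n,p):
    c=ctrl.camera_info(n);T=np.array(c["world_to_cam"]);q=T[:3,:3]@np.array(p,float)+T[:3,3]
    return np.array([c["cx"]+c["fx"]*q[0]/q[2],c["cy"]+c["fy"]*q[1]/q[2]])
def back(n,u,v,z):
    c=ctrl.camera_info(n);T=np.array(c["world_to_cam"]);R=T[:3,:3];o=-R.T@T[:3,3]
    d=R.T@np.array([(u-c["cx"])/c["fx"],(v-c["cy"])/c["fy"],1]);return o+d*(z-o[2])/d[2]
def crop(n,u0,u1,v0,v1,k,img=None):
    img=ctrl.capture(n)[:,:,::-1] if img is None else img
    return cv2.resize(img[v0:v1,u0:u1],None,fx=k,fy=k,interpolation=cv2.INTER_CUBIC)
E
python3 - <<'E'
from h import *
a=crop("top",180,400,165,240,3.6,cv2.imread("pics/top0.png"))
b=crop("side",230,400,160,255,3.4,cv2.imread("pics/side0.png"))
w=800;o=np.zeros((a.shape[0]+b.shape[0],w,3),np.uint8);o[:a.shape[0],:min(w,a.shape[1])]=a[:,:w];o[a.shape[0]:,:b.shape[1]]=b
print(a.shape,b.shape);cv2.imwrite("pics/c1.png",o)
E
```

```text
(270, 792, 3) (323, 578, 3)
```

View pics/c1.png

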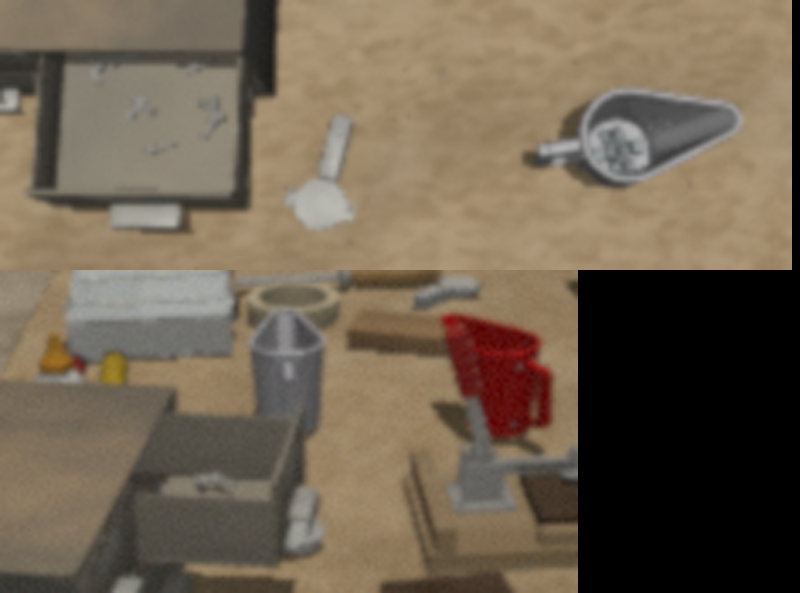

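```bash
python3 - <<'E'
from h import *
f=lambda u,v,z:back("top",180+u/3.6,165+v/3.6,z)
g=lambda u,v,z:back("side",230+u/3.4,160+(v-270)/3.4,z)
lip=f(742,118,.085);fl=f(620,146,.003);h=f(538,152,.077)
print("lip",lip,"floor",fl,"handle",h, "L",np.linalg.norm(lip-h)) 
d=(lip-h)[:2];d/=np.hypot(*d);print("yaw",np.degrees(np.arctan2(d[1],d[0])),"ax from lip",lip[:2]-.084*d,"grip",lip[:2]-.145*d)
print("side lip",g(287,310,.085))
print("cab edge r",f(247,52,.155),"mid",f(120,50,.155))
for z in(.13,.14,.15):print(z,"front corners",f(30,195,z),f(247,205,z),g(140,562,z-.06),g(280,562,z-.06),g(303,410,z),g(283,487,z))
print("hinge",f(320,170,.01))
E
```

```text
lip [ 0.554 -0.27   0.085] floor [ 0.549 -0.188  0.003] handle [ 0.533 -0.118  0.077] L 0.1539585025866466
yaw -82.27761095435712 ax from lip [ 0.542 -0.187] grip [ 0.534 -0.126]
side lip [ 0.55  -0.259  0.085]
cab edge r [0.595 0.086 0.155] mid [0.598 0.173 0.155]
0.13 front corners [0.502 0.24  0.13 ] [0.492 0.089 0.13 ] [0.602 0.221 0.07 ] [0.501 0.213 0.07 ] [0.498 0.079 0.13 ] [0.498 0.213 0.13 ]
0.14 front corners [0.501 0.236 0.14 ] [0.49  0.088 0.14 ] [0.598 0.239 0.08 ] [0.499 0.231 0.08 ] [0.495 0.101 0.14 ] [0.495 0.233 0.14 ]
0.15 front corners [0.499 0.233 0.15 ] [0.489 0.086 0.15 ] [0.594 0.257 0.09 ] [0.497 0.249 0.09 ] [0.493 0.124 0.15 ] [0.493 0.253 0.15 ]
hinge [0.534 0.052 0.01 ]
```

Request:
apply_moves --pt "0.03 -0.026 0 6 -1" --pt "0.06 -0.052 0 12 -1" --pt "0.09 -0.078 0 18 -1" --pt "0.12 -0.104 0 24 -1" --pt "0.15 -0.13 0 30 -1" --pt "0.18 -0.156 0 36 -1" --pt "0.21 -0.182 0 42 -1" --pt "0.24 -0.208 0 48 -1" --pt "0.27 -0.234 0.01 54 -1" --pt "0.3 -0.26 0.02 60 -1" --pt "0.33 -0.286 0.03 66 -1" --pt "0.36 -0.312 0.04 72 -1" --pt "0.39 -0.338 0.05 78 -1" --pt "0.42 -0.365 0.05 84 -1" --pt "0.45 -0.391 0.05 90 -1" --pt "0.475 -0.413 0.05 94 -1" --pt "0.489 -0.4245 0.05 96 -1" --pt "0.489 -0.4245 0.05 96 -1" --pt "0.489 -0.4245 0.05 96 -1" --pt "0.489 -0.4245 0.05 96 -1" --grip_force 60

```text
clock: 1.77
eef_pos: [0.5338, -0.1273, 0.1723]
tool_rot: [[0.136, -0.991, -0.001], [-0.991, -0.136, -0.001], [0.0, 0.001, -1.0]]
ft_force: [0.3, -0.1, -0.6]
finger_gap: 0.088
grasp_force: 0.0
```

```bash
python3 - <<'E'
from h import *
s=ctrl.state();print(s["clock"],s["eef_pos"],s["tool_rot"],s["q"])
a=crop("top",300,400,160,240,4);b=crop("side",280,360,100,250,3.9)
o=np.zeros((600,800,3),np.uint8);o[:a.shape[0],:a.shape[1]]=a;o[:b.shape[0],410:410+b.shape[1]]=b;cv2.imwrite("pics/c2.png",o)
print(b.shape,proj("top",[.534,-.126,.05]),proj("top",s["eef_pos"]))
E
```

```text
1.7667 [ 0.534 -0.127  0.172] [[ 0.136 -0.991 -0.001]
 [-0.991 -0.136 -0.001]
 [ 0.     0.001 -1.   ]] [ 0.11   0.327  0.013  1.911 -0.004  0.905 -2.881]
(585, 312, 3) [332.017 208.4  ] [335.406 200.235]
```

View pics/c2.png

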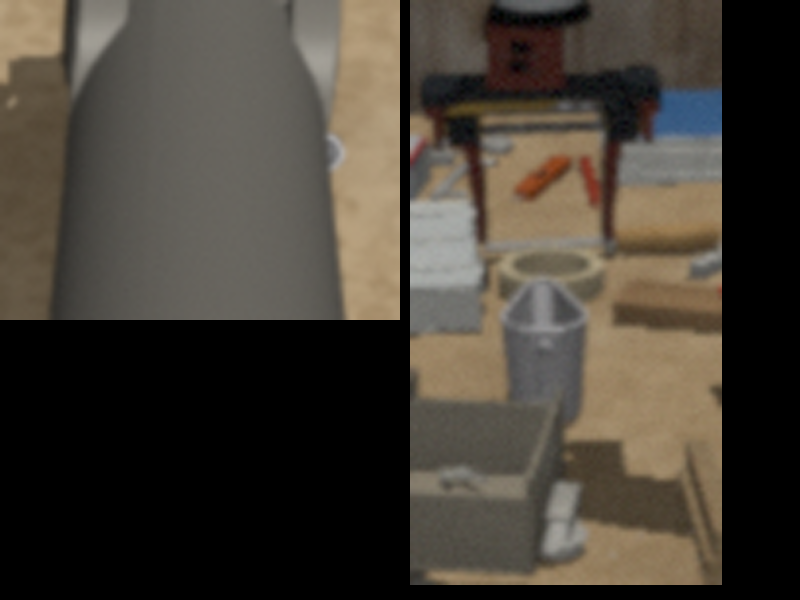

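Request:
apply_moves --pt "0 0 0.03 0 -1" --pt "0 0 0.06 0 -1" --pt "0 0 0.09 0 -1" --pt "0 0 0.11 0 -1" --pt "0 0 0.125 0 -1" --pt "0 0 0.136 0 -1" --pt "0 0 0.141 0 -1" --pt "0 0 0.141 0 0" --pt "0 0 0.141 0 0.5" --pt "0 0 0.141 0 1" --pt "0 0 0.141 0 1" --pt "0 0 0.141 0 1" --pt "0 0 0.141 0 1" --pt "0 0 0.141 0 1" --pt "0 0 0.141 0 1"

```text
clock: 3.12
eef_pos: [0.5349, -0.1261, 0.0318]
tool_rot: [[0.137, -0.991, 0.0], [-0.991, -0.137, -0.0], [0.0, -0.0, -1.0]]
ft_force: [0.7, -0.1, -0.5]
finger_gap: 0.0379
grasp_force: 0.0
```

Request:
apply_moves --pt "0 0 0 0 1" --pt "0 0 0 0 1" --pt "0 0 0 0 1" --pt "0 0 0 0 1" --pt "0 0 0 0 1" --pt "0 0 0 0 1" --pt "0 0 0 0 1" --pt "0 0 0 0 1" --pt "0 0 0 0 1"

```text
clock: 3.87
eef_pos: [0.5348, -0.1261, 0.0316]
tool_rot: [[0.137, -0.991, 0.0], [-0.991, -0.137, -0.0], [0.0, -0.0, -1.0]]
ft_force: [0.2, 0.2, -1.0]
finger_gap: 0.0103
grasp_force: 60.0
```

Gripped on the 10 mm strap. Lift a little and check tilt.

Request:
apply_moves --pt "0 0 -0.002 0 1" --pt "0 0 -0.005 0 1" --pt "0 0 -0.01 0 1" --pt "0 0 -0.015 0 1" --pt "0 0 -0.02 0 1" --pt "0 0 -0.02 0 1" --pt "0 0 -0.02 0 1" --pt "0 0 -0.02 0 1"

```text
clock: 4.53
eef_pos: [0.5347, -0.1261, 0.0517]
tool_rot: [[0.137, -0.991, 0.0], [-0.991, -0.137, 0.0], [0.0, -0.0, -1.0]]
ft_force: [-0.8, -0.9, -2.1]
finger_gap: 0.0099
grasp_force: 60.0
```

```bash
python3 - <<'E'
from h import *
s=ctrl.state();print(s["ft_force"],s["wrist_torque"],s["clock"])
a=crop("top",300,420,160,240,3.3);b=crop("side",260,380,100,230,3.3)
o=np.zeros((430,800,3),np.uint8);o[:a.shape[0],:a.shape[1]]=a;o[:b.shape[0],400:400+b.shape[1]]=b;cv2.imwrite("pics/c3.png",o)
E
```

```text
[-0.846 -0.933 -2.075] [ 0.23  -0.027  0.002] 4.5333
```

View pics/c3.png

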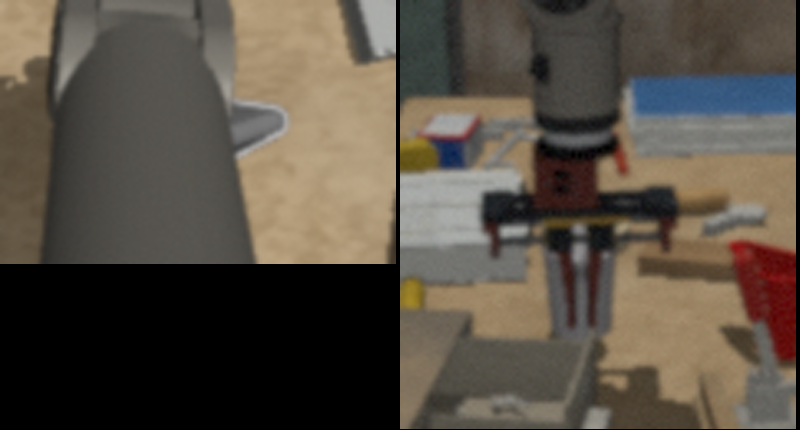

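```bash
cat >> h.py <<'E'
def lip(tilt,yaw=None,s=None):
    """lip/foot position given tilt (deg) with grip at pad point"""
    s=s or ctrl.state();R=np.array(s["tool_rot"]);G=np.array(s["eef_pos"])-.019*R[:,2]
    d=R[:,0]  # spout direction = tool +x
    t=np.radians(tilt);c,sn=np.cos(t),np.sin(t)
    P=lambda x,z:G+d*(x*c+z*sn)+np.array([0,0,1])*(-x*sn+z*c)
    return P(.145,.035),P(.061,-.05)
E
python3 - <<'E'
from h import *
for t in(0,5,10,20):print(t,proj("top",lip(t)[0]),proj("side",lip(t)[0]),proj("side",lip(t)[1]))
print(ctrl.state()["q"])
E
```

```text
0 [387.608 195.995] [313.458 164.841] [314.591 198.628]
5 [387.534 196.792] [313.53 168.22] [314.658 200.666]
10 [387.041 197.646] [313.609 171.736] [314.725 202.643]
20 [384.884 199.489] [313.788 179.091] [314.859 206.367]
[ 0.114  0.499  0.005  1.991 -0.004  0.652 -2.883]
```

Request:
apply_moves --pt "0 0 -0.01 0 1" --pt "0 0 -0.03 0 1" --pt "0 0 -0.055 0 1" --pt "0 0 -0.08 0 1" --pt "0 0 -0.105 0 1" --pt "0 0 -0.13 0 1" --pt "0 0 -0.155 0 1" --pt "0 0 -0.18 -2 1" --pt "0 0 -0.197 -5 1" --pt "0 0 -0.206 -10 1" --pt "-0.01 0 -0.206 -16 1" --pt "-0.02 0 -0.206 -22 1" --pt "-0.03 -0.005 -0.206 -28 1" --pt "-0.04 -0.005 -0.206 -34 1" --pt "-0.05 -0.01 -0.206 -40 1" --pt "-0.06 -0.01 -0.206 -46 1" --pt "-0.07 -0.01 -0.206 -52 1" --pt "-0.08 -0.015 -0.206 -58 1" --pt "-0.09 -0.015 -0.206 -62 1" --pt "-0.095 -0.02 -0.206 -65 1"

```text
clock: 6.3
eef_pos: [0.5405, -0.0281, 0.2581]
tool_rot: [[0.957, -0.29, -0.001], [-0.29, -0.957, 0.0], [-0.001, 0.0, -1.0]]
ft_force: [0.8, 0.3, -2.7]
finger_gap: 0.0102
grasp_force: 60.0
```

```bash
python3 - <<'E'
from h import *
s=ctrl.state();R=s["tool_rot"];p=s["eef_pos"];print(p,R,s["q"],s["wrist_torque"])
print(R.T@(np.array([.548,.085,.258])-p),np.degrees(np.arctan2(R[1,0],R[0,0])))
E
```

```text
[ 0.541 -0.028  0.258] [[ 0.957 -0.29  -0.001]
 [-0.29  -0.957  0.   ]
 [-0.001  0.    -1.   ]] [ 0.104  0.234 -0.198  1.823  0.051  1.09  -1.977] [0.16  0.161 0.064]
[-0.026 -0.11   0.   ] -16.867596788279762
```

Request:
apply_moves --pt "-0.001 -0.004 0 -5 1" --pt "-0.002 -0.01 0 -11 1" --pt "-0.004 -0.016 0 -17 1" --pt "-0.005 -0.022 0 -23 1" --pt "-0.007 -0.028 0 -29 1" --pt "-0.008 -0.034 0 -35 1" --pt "-0.01 -0.04 0 -41 1" --pt "-0.012 -0.047 0 -47 1" --pt "-0.013 -0.054 0 -53 1" --pt "-0.014 -0.061 0 -59 1" --pt "-0.016 -0.068 0 -65 1" --pt "-0.017 -0.075 0 -71 1" --pt "-0.019 -0.082 0 -77 1" --pt "-0.021 -0.089 0 -83 1" --pt "-0.022 -0.096 0 -89 1" --pt "-0.024 -0.102 0 -95 1" --pt "-0.025 -0.107 0 -100 1" --pt "-0.026 -0.11 0 -103 1" --pt "-0.026 -0.11 0 -104 1" --pt "-0.026 -0.11 0 -104 1"

```text
clock: 7.97
eef_pos: [0.549, 0.0831, 0.2579]
tool_rot: [[0.055, 0.998, -0.0], [0.998, -0.055, -0.001], [-0.001, 0.0, -1.0]]
ft_force: [0.2, 0.1, -4.0]
finger_gap: 0.0098
grasp_force: 60.0
```

```bash
python3 - <<'E'
from h import *
s=ctrl.state();print(s["q"],s["wrist_torque"])
a=crop("top",170,340,120,240,2.3);b=crop("side",230,380,80,260,2.6)
o=np.zeros((480,800,3),np.uint8);o[:a.shape[0],:a.shape[1]]=a;o[:b.shape[0],400:400+b.shape[1]]=b;cv2.imwrite("pics/c4.png",o)
for t in(0,10,20):print(t,proj("top",lip(t)[0]),proj("side",lip(t)[0]),proj("side",lip(t)[1]))
E
```

```text
[ 0.164  0.292 -0.52   1.776  0.161  1.116 -0.464] [-0.228 -0.052  0.012]
0 [165.78  180.276] [284.235 153.12 ] [293.48  175.217]
10 [168.715 183.129] [284.359 164.511] [294.437 177.542]
20 [173.597 185.899] [284.934 175.182] [295.477 178.919]
```

View pics/c4.png

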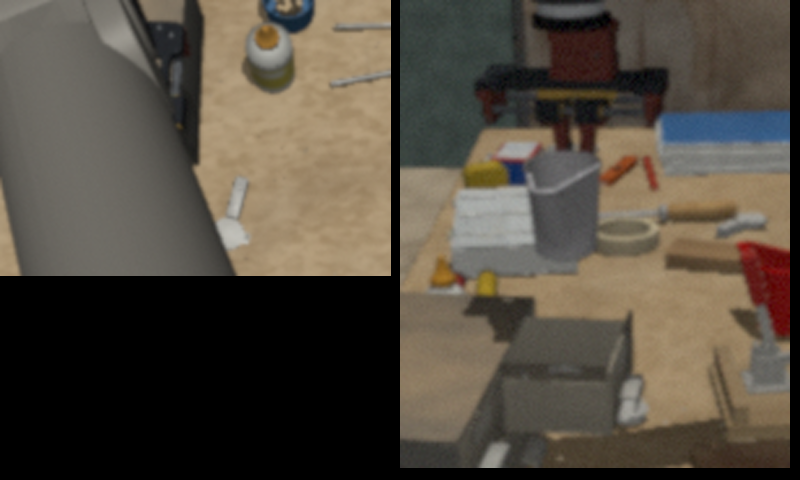

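Request:
apply_moves --pt "0 0 0 0 1" --pt "0 0 0 0 1" --pt "0 0 0 0 1" --pt "0 0 0 0 1" --grip_force 20

```text
clock: 8.4
eef_pos: [0.5492, 0.0833, 0.2577]
tool_rot: [[0.055, 0.998, -0.0], [0.998, -0.055, -0.0], [-0.0, -0.0, -1.0]]
ft_force: [-0.1, 0.1, -2.5]
finger_gap: 0.01
grasp_force: 20.0
```

```bash
cat > st.py <<'E'
from h import *
s=ctrl.state();print(s["wrist_torque"],s["ft_force"],s["finger_gap"],s["grasp_force"],s["clock"])
E
python3 st.py
```

```text
[-0.211 -0.023 -0.001] [-0.078  0.114 -2.53 ] 0.009958542172096116 19.99864039476961 8.4
```

Request:
apply_moves --pt "0 0 0 0 1" --pt "0 0 0 0 1" --pt "0 0 0 0 1" --grip_force 10

```text
clock: 8.65
eef_pos: [0.5492, 0.0835, 0.2577]
tool_rot: [[0.055, 0.998, 0.0], [0.998, -0.055, -0.0], [-0.0, 0.0, -1.0]]
ft_force: [-0.3, 0.2, -2.2]
finger_gap: 0.0098
grasp_force: 10.0
```

```bash
python3 st.py
```

```text
[-0.163 -0.02  -0.002] [-0.32   0.167 -2.184] 0.009816796235394686 9.999313603620976 8.65
```

Request:
apply_moves --pt "0 0 0 0 1" --pt "0 0 0 0 1" --pt "0 0 0 0 1" --pt "0 0 0 0 1" --grip_force 7

```text
clock: 8.98
eef_pos: [0.5491, 0.0835, 0.2576]
tool_rot: [[0.055, 0.998, -0.0], [0.998, -0.055, 0.0], [0.0, -0.0, -1.0]]
ft_force: [0.3, -0.2, -2.8]
finger_gap: 0.0099
grasp_force: 7.0
```

```bash
python3 st.py; python3 - <<'E'
from h import *
cv2.imwrite("pics/c5.png",crop("side",230,380,80,230,3.6))
for t in(0,30,50,70,80):print(t,(proj("side",lip(t)[0])-[230,80])*3.6,(proj("side",lip(t)[1])-[230,80])*3.6)
E
```

```text
[-0.187 -0.106 -0.022] [ 0.286 -0.235 -2.766] 0.009879239324010271 6.99990302324295 8.9833
0 [195.57  263.773] [228.601 343.35 ]
30 [201.642 377.568] [239.613 358.18 ]
50 [212.366 429.618] [247.398 351.143]
70 [226.228 455.434] [254.485 332.173]
80 [233.67  458.181] [257.533 319.002]
```

View pics/c5.png

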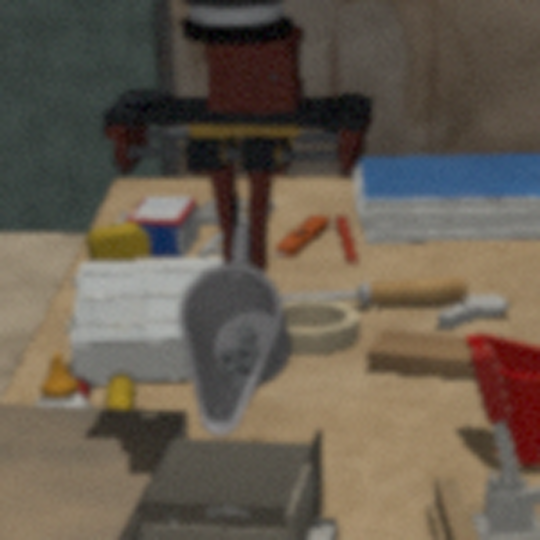

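Request:
apply_moves --pt "0 0 0 0 1" --pt "0 0 0 0 1" --pt "0 0 0 0 1" --pt "0 0 0 0 1" --pt "0 0 0 0 1" --pt "0 0 0 0 1" --grip_force 4.5

```text
clock: 9.53
eef_pos: [0.5492, 0.0835, 0.2577]
tool_rot: [[0.055, 0.998, 0.0], [0.998, -0.055, -0.0], [-0.0, 0.0, -1.0]]
ft_force: [-0.3, -0.4, -2.6]
finger_gap: 0.01
grasp_force: 4.5
```

```bash
python3 st.py; python3 - <<'E'
from h import *
cv2.imwrite("pics/c6.png",crop("side",230,380,80,260,3.3))
for t in(50,70,80,90):print(t,(proj("side",lip(t)[0])-[230,80])*3.3,(proj("side",lip(t)[1])-[230,80])*3.3)
E
```

```text
[-0.034 -0.078  0.032] [-0.292 -0.379 -2.644] 0.009958440021532932 4.49996056035161 9.5333
50 [194.567 393.747] [226.675 321.831]
70 [207.274 417.425] [233.17  304.446]
80 [214.095 419.948] [235.964 292.374]
90 [220.928 416.57 ] [238.361 278.517]
```

View pics/c6.png

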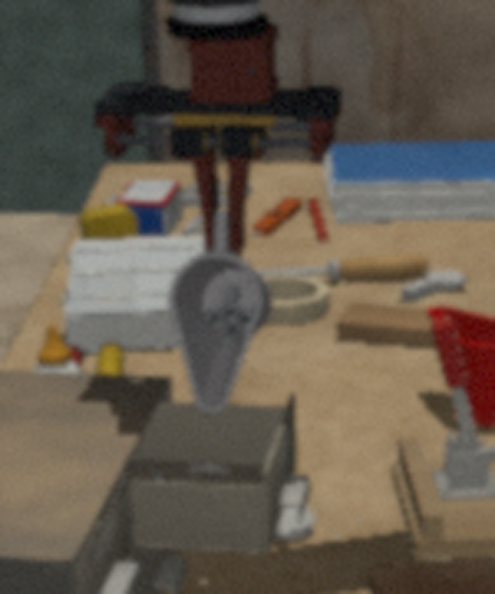

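Request:
apply_moves --pt "0 0 0 0 1" --pt "0 0 0 0 1" --pt "0 0 0 0 1" --pt "0 0 0 0 1" --pt "0 0 0 0 1" --pt "0 0 0 0 1" --grip_force 3

```text
clock: 10.08
eef_pos: [0.5492, 0.0835, 0.2577]
tool_rot: [[0.055, 0.998, 0.0], [0.998, -0.055, -0.0], [-0.0, 0.0, -1.0]]
ft_force: [-0.5, 0.4, -2.6]
finger_gap: 0.0098
grasp_force: 3.0
```

```bash
python3 st.py; cat >> h.py <<'E'
def track(tilts,n=1):
    """which tilt: match of lip edge: bright jug vs start picture is hard -> diff column profile"""
    a=ctrl.capture("side").astype(int).sum(2);r=cv2.cvtColor(cv2.imread("pics/side0.png"),cv2.COLOR_BGR2RGB).astype(int).sum(2)
    m=(abs(a-r)>40)
    for t in tilts:
        u,v=proj("side",lip(t)[0]);print(t,u.round(1),v.round(1))
    c=int(round(proj("side",lip(80)[0])[0]))
    for k in range(c-3,c+4):print(k,a[195:216,k])
E
python3 -c "
from h import *
track((70,80,90))"
```

```text
[-0.06  -0.079  0.012] [-0.542  0.413 -2.557] 0.009757287998056948 2.999965155904647 10.0833
70 292.8 206.5
80 294.9 207.3
90 297.0 206.2
292 [238 249 249 247 253 263 252 264 272 276 244 236 254 239 244 233 241 237
 226 231 229]
293 [252 245 249 252 254 260 254 260 279 291 258 245 245 248 239 245 238 244
 238 233 235]
294 [257 248 255 256 263 264 253 264 273 283 254 243 238 237 245 243 226 237
 236 225 234]
295 [266 257 253 255 248 248 246 255 286 285 244 246 240 237 229 235 239 237
 236 226 242]
296 [250 254 252 246 247 252 248 271 291 273 242 248 239 250 231 237 236 234
 234 231 222]
297 [243 247 236 246 255 268 280 280 272 258 250 245 240 245 236 240 234 239
 232 236 220]
298 [231 250 261 276 273 282 299 291 260 245 245 237 245 240 243 240 246 244
 228 238 230]
```

Request:
apply_moves --pt "0.01 0 0 0 1" --pt "-0.01 0 0 0 1" --pt "0.01 0 0 0 1" --pt "-0.01 0 0 0 1" --pt "0.01 0 0 0 1" --pt "-0.01 0 0 0 1" --pt "0.01 0 0 0 1" --pt "-0.01 0 0 0 1" --pt "0 0 0 0 1" --pt "0 0 0 0 1" --pt "0 0 0 0 1" --pt "0 0 0 0 1" --grip_force 4

```text
clock: 11.13
eef_pos: [0.5492, 0.0842, 0.2577]
tool_rot: [[0.054, 0.999, 0.0], [0.999, -0.054, 0.0], [0.0, 0.0, -1.0]]
ft_force: [0.5, -1.0, -1.7]
finger_gap: 0.01
grasp_force: 4.0
```

```bash
python3 st.py;python3 -c "
from h import *
track((70,80,90))"
```

```text
[-0.052 -0.07  -0.02 ] [ 0.509 -1.044 -1.67 ] 0.010032177871623318 4.000013857148588 11.1333
70 292.8 206.6
80 294.9 207.3
90 296.9 206.3
292 [222 228 228 219 218 196 219 229 245 252 263 286 286 253 245 238 238 236
 237 244 241]
293 [234 236 224 214 204 196 202 229 229 236 251 274 279 259 243 235 243 238
 240 245 232]
294 [238 246 238 220 214 210 206 217 224 222 230 263 275 254 246 231 233 238
 224 231 237]
295 [233 242 233 222 223 208 216 213 211 225 228 273 282 257 237 245 239 238
 237 228 226]
296 [235 242 235 233 216 217 215 214 217 233 249 284 276 247 237 229 239 230
 236 236 233]
297 [233 242 242 242 238 224 211 210 234 250 258 285 262 253 246 240 239 242
 235 239 232]
298 [225 226 243 246 240 245 249 251 274 276 284 265 242 239 243 248 241 239
 238 241 235]
```

Request:
apply_moves --pt "0.012 0 0 0 1" --pt "-0.012 0 0 0 1" --pt "0.012 0 0 0 1" --pt "-0.012 0 0 0 1" --pt "0.012 0 0 0 1" --pt "-0.012 0 0 0 1" --pt "0.012 0 0 0 1" --pt "-0.012 0 0 0 1" --pt "0.012 0 0 0 1" --pt "-0.012 0 0 0 1" --pt "0.012 0 0 0 1" --pt "-0.012 0 0 0 1" --pt "0 0 0 0 1" --pt "0 0 0 0 1" --pt "0 0 0 0 1" --pt "0 0 0 0 1" --pt "0 0 0 0 1" --pt "0 0 0 0 1"

```text
clock: 12.68
eef_pos: [0.5492, 0.0835, 0.2577]
tool_rot: [[0.055, 0.998, 0.0], [0.998, -0.055, -0.0], [-0.0, 0.0, -1.0]]
ft_force: [0.0, -0.3, -2.0]
finger_gap: 0.0098
grasp_force: 4.0
```

```bash
python3 st.py;python3 -c "
from h import *
track((70,80,90))
a=crop('side',240,350,110,260,4)
cv2.imwrite('pics/c7.png',a)"
```

```text
[-0.066 -0.113  0.023] [ 0.002 -0.266 -2.026] 0.009818595078978965 3.9999330014688894 12.6833
70 292.8 206.5
80 294.9 207.3
90 296.9 206.2
292 [218 219 238 212 216 221 234 230 231 249 253 266 285 281 284 251 228 242
 239 227 227]
293 [225 216 227 230 230 232 237 235 252 255 256 262 268 271 280 270 243 239
 235 235 225]
294 [224 235 247 246 236 250 258 265 258 267 264 268 271 277 270 278 255 230
 233 240 233]
295 [247 249 255 263 255 257 258 258 253 269 272 268 258 275 270 286 273 243
 227 239 222]
296 [253 262 268 269 265 267 258 269 278 272 270 267 260 253 270 278 251 249
 236 234 233]
297 [267 271 275 272 266 272 266 267 272 266 259 252 254 266 276 271 242 244
 234 237 238]
298 [271 261 269 259 255 268 255 255 248 256 262 254 260 272 281 259 239 231
 230 228 234]
```

View pics/c7.png

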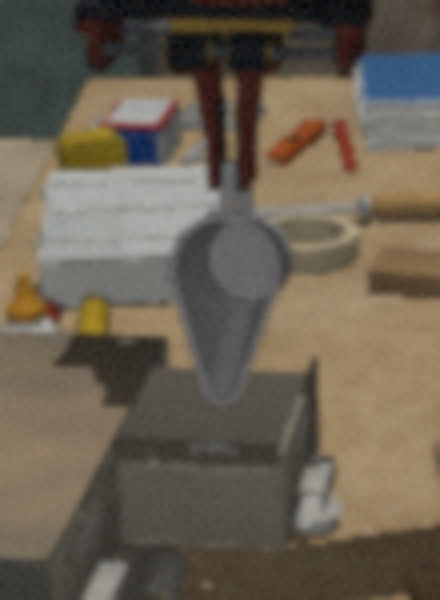

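Request:
apply_moves --pt "0 0 -0.005 0 1" --pt "0 0 -0.02 0 1" --pt "0 0 -0.04 0 1" --pt "0 0 -0.055 0 1" --pt "-0.01 0 -0.06 0 1" --pt "-0.025 0 -0.06 0 1" --pt "-0.045 0 -0.06 0 1" --pt "-0.065 0 -0.06 0 1" --pt "-0.085 0 -0.06 0 1" --pt "-0.105 0 -0.06 0 1" --pt "-0.125 0 -0.05 0 1" --pt "-0.145 0 -0.03 0 1" --pt "-0.165 0 -0.01 0 1" --pt "-0.185 0 0.02 0 1" --pt "-0.197 0 0.045 0 1" --pt "-0.204 0 0.065 0 1" --pt "-0.204 0 0.08 0 1" --pt "-0.204 0 0.088 0 1" --pt "-0.204 0 0.088 0 1" --pt "-0.204 0 0.088 0 1" --grip_force 40

```text
clock: 14.45
eef_pos: [0.538, -0.1202, 0.1698]
tool_rot: [[0.055, 0.999, -0.0], [0.999, -0.055, 0.0], [0.0, -0.0, -1.0]]
ft_force: [0.1, -0.1, -1.0]
finger_gap: 0.0095
grasp_force: 40.0
```

```bash
python3 st.py;python3 -c "
from h import *
t=crop('top',185,255,150,230,7.0)
b=crop('side',260,360,110,260,3)
cv2.imwrite('pics/t8.png',ctrl.capture('top')[:,:,::-1])
o=np.zeros((560,800,3),np.uint8);o[:t.shape[0],:t.shape[1]]=t;o[:b.shape[0],495:795]=b
cv2.imwrite('pics/c8.png',o)
for k in (60,70,80,90):print(k,(proj('side',lip(k)[0])-[260,110])*3+[495,0],(proj('side',lip(k)[1])-[260,110])*3+[495,0])"
```

```text
[-0.033 -0.069  0.016] [ 0.095 -0.064 -0.997] 0.009500165929417366 39.999948693439364 14.45
60 [635.466 277.628] [655.402 204.242]
70 [639.749 284.428] [657.547 196.427]
80 [644.242 286.467] [659.485 186.93 ]
90 [648.8   283.919] [661.169 176.035]
```

View pics/c8.png

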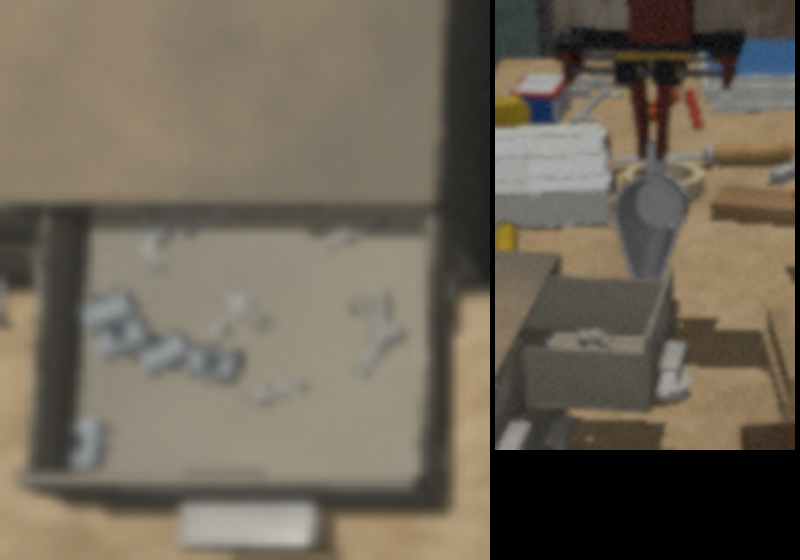

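Request:
apply_moves --pt "0 0 0.015 0 1" --pt "0 0 0.03 0 1" --pt "0 0 0.04 0 1" --pt "0 0 0.044 0 1" --pt "0 0 0.047 0 1" --pt "0 0 0.047 0 1" --pt "0 0 0.047 0 1" --grip_force 5

```text
clock: 15.18
eef_pos: [0.5384, -0.1201, 0.1232]
tool_rot: [[0.055, 0.998, 0.001], [0.998, -0.055, -0.0], [-0.0, 0.001, -1.0]]
ft_force: [-0.7, -0.4, -1.3]
finger_gap: 0.01
grasp_force: 5.0
```

```bash
python3 st.py; cat > lipfind.py <<'E'
from h import *
a=ctrl.capture('top').astype(int).sum(2);r=cv2.imread('pics/top0.png').astype(int).sum(2)
for t in(0,15,30,45,60,75,85):print(t,proj('top',lip(t)[0]),proj('side',lip(t)[0]),proj('side',lip(t)[1]))
E
python3 lipfind.py
```

```text
[-0.046 -0.075  0.002] [-0.718 -0.402 -1.339] 0.009965676129820526 4.999984473106451 15.1833
0 [272.399 196.216] [303.157 176.666] [309.473 193.517]
15 [272.366 199.185] [303.303 190.439] [310.496 195.926]
30 [276.211 202.019] [304.136 202.414] [311.64  196.527]
45 [283.266 204.562] [305.556 211.662] [312.824 195.348]
60 [292.83  206.707] [307.418 217.597] [313.967 192.535]
75 [304.231 208.386] [309.553 219.993] [315.    188.318]
85 [312.545 209.223] [311.043 219.656] [315.598 184.873]
```

Request:
apply_moves --pt "0 0 0.005 0 1" --pt "-0.003 0 0.009 0 1" --pt "-0.008 0 0.012 0 1" --pt "-0.013 0 0.015 0 1" --pt "-0.018 0 0.018 0 1" --pt "-0.024 0 0.021 0 1" --pt "-0.03 0 0.025 0 1" --pt "-0.036 0 0.029 0 1" --pt "-0.041 0 0.033 0 1" --pt "-0.046 0 0.037 0 1" --pt "-0.051 0 0.039 0 1" --pt "-0.057 0 0.04 0 1" --pt "-0.063 0 0.041 0 1" --pt "-0.068 0 0.042 0 1" --pt "-0.073 0 0.043 0 1" --pt "-0.078 0 0.045 0 1" --pt "-0.078 0 0.045 0 1"

```text
clock: 16.65
eef_pos: [0.5333, -0.1995, 0.0772]
tool_rot: [[0.056, 0.998, -0.0], [0.998, -0.056, -0.0], [-0.0, -0.0, -1.0]]
ft_force: [-0.9, -1.6, -0.2]
finger_gap: 0.0101
grasp_force: 5.0
```

```bash
python3 st.py; python3 lipfind.py; python3 - <<'E'
from h import *
a=ctrl.capture('side').astype(int);b=ctrl.capture('top').astype(int)
cv2.imwrite('pics/s9.png',a[:,:,::-1].astype(np.uint8));cv2.imwrite('pics/t9.png',b[:,:,::-1].astype(np.uint8))
r=cv2.imread('pics/side0.png')[:,:,::-1].astype(int)
m=(abs(a-r).sum(2)>60)
for v in range(160,226,2):print(v,''.join('#' if x else '.' for x in m[v,280:345]))
E
```

```text
[-0.147 -0.21  -0.057] [-0.91  -1.646 -0.246] 0.010065347611616062 4.999879628594499 16.65
0 [305.467 200.865] [308.945 181.721] [314.527 197.252]
15 [304.128 203.507] [309.037 194.619] [315.437 199.48 ]
30 [306.591 206.049] [309.744 205.82 ] [316.461 200.001]
45 [312.299 208.346] [310.982 214.46 ] [317.527 198.842]
60 [320.63 210.3 ] [312.627 219.99 ] [318.562 196.14 ]
75 [330.963 211.843] [314.529 222.192] [319.503 192.114]
85 [338.673 212.62 ] [315.866 221.837] [320.05  188.833]
160 ..........###..............##########.#########............####..
162 ..............................#######.#######....................
164 ...............................######.######.....................
166 ...............................######.######.....................
168 ................................#####..#####.....................
170 ...............................############......................
172 ..............................#############......................
174 ............................##.#####..#####......................
176 ..........................###..#####...####......
[... 996 characters left out ...]

206 ...........................................#####..##########.....
208 ..........................................##################.....
210 .......................................##########################
212 .......................................##########################
214 .......................................##########################
216 .......................................##########################
218 .......................................##########################
220 .................................................################
222 .................................................................
224 .................................................................
```

```bash
python3 - <<'E'
from h import *
b=cv2.imread('pics/t9.png').astype(int);r=cv2.imread('pics/top0.png').astype(int)
m=(abs(b-r).sum(2)>60);sat=b.max(2)-b.min(2)
for v in range(185,228):print(v,''.join(('#' if s<25 else '+') if x else '.' for x,s in zip(m[v,290:400],sat[v,290:400])))
E
```

```text
185 ..............................++++++++++++++++++++++++++++++++##############.##.##############################
186 .............................++++++++++++++++++++++++++++++++###############...###############################
187 .............................+++++++++++++++++++++++++++++++################...###############################
188 .............................+++++++++++++++++++++++++++++++################..################################
189 .............................+++++++++++++++++++++++++++++++################..################################
190 .............................+++++++++++++++++++++++++++++++##################################################
191 .............................+++++++++++++++######++++++++++##################################################
192 ............................+++++++++++++############+++++++##################################################
193 ............................+++++++++++###############++++..###############..#################################
194 ............................+++++++++##############...#++...#
[... 3144 characters left out ...]
##########
222 ...........................+++++++++++++++++++++++++++++++....+########++++++#################################
223 ...........................+++++++++++++++++++++++++++++++....+###############################################
224 ..........................+++++++++++++++++++++++++++++++....+################################################
225 ..........................+++++++++++++++++++++++++++++++++++#################################################
226 ..........................+++++++++++++++++++++++++++++++++++#################################################
227 ..........................+++++++++++++++++++++++++++++++++++#################################################
```

Request:
apply_moves --pt "-0.004 0 0.003 0 1" --pt "-0.008 0 0.006 0 1" --pt "-0.013 0 0.009 0 1" --pt "-0.018 0 0.012 0 1" --pt "-0.023 0 0.016 0 1" --pt "-0.028 0 0.02 0 1" --pt "-0.033 0 0.024 0 1" --pt "-0.038 0 0.029 0 1" --pt "-0.042 0 0.034 0 1" --pt "-0.046 0 0.039 0 1" --pt "-0.05 0 0.043 0 1" --pt "-0.051 0 0.045 0 1" --pt "-0.051 0 0.045 0 1" --pt "-0.051 0 0.045 0 1"

```text
clock: 17.97
eef_pos: [0.5308, -0.2496, 0.0327]
tool_rot: [[0.055, 0.998, -0.0], [0.998, -0.055, -0.001], [-0.001, -0.0, -1.0]]
ft_force: [-0.8, -1.6, 1.5]
finger_gap: 0.0101
grasp_force: 5.0
```

```bash
python3 st.py; cat > tm.py <<'E'
from h import *
import sys
for t in(0,10,20):print(t,proj('top',lip(t)[0]))
b=ctrl.capture('top')[:,:,::-1].astype(int);cv2.imwrite('pics/'+sys.argv[1],b.astype(np.uint8));r=cv2.imread('pics/top0.png').astype(int)
m=(abs(b-r).sum(2)>60);sat=b.max(2)-b.min(2)
for v in range(185,228):print(v,''.join(('#' if s<25 else '+') if x else '.' for x,s in zip(m[v,300:390],sat[v,300:390])))
E
python3 tm.py t10.png
```

```text
[-0.537  0.148  0.052] [-0.847 -1.636  1.516] 0.010112906172830028 5.000195761676878 17.9667
0 [324.764 204.565]
10 [322.995 206.156]
20 [322.927 207.736]
185 .........................................++++++........+++++++++++++++####################
186 ........................................++++++++++++++++++++++++++++++####################
187 .......................................+++++++++++++++++++++++++++++++####################
188 .......................................+++++++++++++++++++++++++++++++####################
189 .......................................+++++++++++++++++++++++++++++++####################
190 .......................................++++++++++++++++++++++++++++++#####################
191 ......................................++++++++++++++++++++++++++++++######################
192 ......................................++++++++++++.............+++++######################
193 ......................................++++++++++.....#.............+######################
194 ......................................+++...###.....................##################
[... 2439 characters left out ...]
+++++++++++++++########+++++++++++#
221 ...................................+++++++++++++++++++++++++++++++++++#######+...........+
222 ...................................+++++++++++++++++++++++++++++++++++#######+...........+
223 ...................................++++++++++++++++++++++++++++++++++.+######+...........+
224 ..................................+++++++++++++++++++++++++++++++.....+#######+..........+
225 ..................................+++++++++++++++++++++++++++++++.....+########+++++#+++##
226 .................................++++++++++++++++++++++++++++++++.....+###################
227 .................................+++++++++++++++++++++++++++++++++++++####################
```

Request:
apply_moves --pt "0 0 0 0 0.6" --pt "0 0 0 0 0.3" --pt "0 0 0 0 0" --pt "0 0 0 0 -0.4" --pt "0 0 0 0 -0.4" --pt "0 0 0 0 -0.4" --pt "0 0 0 0 -0.4" --pt "0 0 -0.01 0 -0.4" --pt "0 0 -0.03 0 -0.4" --pt "0 0 -0.06 0 -0.4" --pt "0 0 -0.09 0 -0.4" --pt "0 0 -0.12 0 -0.4" --pt "0 0 -0.15 0 -0.4" --pt "0 0 -0.18 0 -0.4" --pt "0 0 -0.18 0 -0.4"

```text
clock: 19.27
eef_pos: [0.5343, -0.2499, 0.2199]
tool_rot: [[0.055, 0.998, 0.01], [0.998, -0.055, -0.004], [-0.004, 0.01, -1.0]]
ft_force: [1.2, -1.1, 0.6]
finger_gap: 0.0612
grasp_force: 0.0
```

```bash
python3 st.py
```

```text
[-0.081 -0.123  0.031] [ 1.155 -1.145  0.574] 0.06118485619178959 0.0 19.2667
```

Request:
apply_moves --pt "0.02 -0.005 0 -4 0" --pt "0.045 -0.013 0 -10 0.5" --pt "0.07 -0.021 0 -16 1" --pt "0.095 -0.029 0 -22 1" --pt "0.12 -0.037 0 -28 1" --pt "0.145 -0.045 0 -34 1" --pt "0.17 -0.053 0 -40 1" --pt "0.195 -0.061 0 -46 1" --pt "0.22 -0.069 0 -52 1" --pt "0.245 -0.077 0 -58 1" --pt "0.27 -0.085 0 -64 1" --pt "0.295 -0.093 0 -70 1" --pt "0.32 -0.101 0 -76 1" --pt "0.345 -0.109 0 -80 1" --pt "0.37 -0.117 0 -84 1" --pt "0.395 -0.123 0 -87 1" --pt "0.406 -0.127 0 -90 1" --pt "0.406 -0.127 0 -90 1" --pt "0.406 -0.127 0 -90 1" --pt "0.406 -0.127 0 -90 1" --grip_force 20

```text
clock: 20.93
eef_pos: [0.4268, 0.1616, 0.2125]
tool_rot: [[-0.998, 0.058, -0.0], [0.058, 0.998, -0.001], [0.0, -0.001, -1.0]]
ft_force: [-0.8, -0.5, 0.1]
finger_gap: 0.0007
grasp_force: 0.0
```

```bash
python3 st.py; python3 - <<'E'
from h import *
# jug standing check: lip/foot at expected?
b=ctrl.capture('top')[:,:,::-1];cv2.imwrite('pics/t11.png',b)
b=b.astype(int);r=cv2.imread('pics/top0.png').astype(int)
g=b.sum(2)
for v in range(180,226):print(v,''.join(' .:-=+*#%@'[min(9,max(0,(x-100)//60))] if s<40 else ' ' for x,s in zip(g[v,310:400],(b.max(2)-b.min(2))[v,310:400])))
s=ctrl.state();print(s['q'])
E
```

```text
[ 0.084 -0.111  0.015] [-0.777 -0.497  0.069] 0.0007236106632479825 0.0 20.9333
180                                                                                           
181                                                                                           
182                                                                                           
183                                                                                           
184                                                                                           
185                                                                                           
186                                                                                           
187                                                                                           
188                                                                                           
189                                                                                           
190                                                                   
[... 2700 characters left out ...]
                       ::....::-==+                                            
220                                    --------                                               
221                                                                                           
222                                                                                           
223                                                                                           
224                                                                                           
225                                                                                           
[ 0.301  0.229 -0.894  2.022  0.215  0.986  0.813]
```

Request:
apply_moves --pt "0 0 0.03 0 1" --pt "0 0 0.06 0 1" --pt "0 0 0.085 0 1" --pt "0 0 0.1 0 1" --pt "0 0 0.102 0 1" --pt "-0.02 0 0.102 0 1" --pt "-0.035 0 0.102 0 1" --pt "-0.045 0 0.102 0 1" --pt "-0.055 0 0.102 0 1" --pt "-0.065 0 0.102 0 1" --pt "-0.075 0 0.102 0 1" --pt "-0.085 0 0.102 0 1" --pt "-0.095 0 0.102 0 1" --pt "-0.105 0 0.102 0 1" --pt "-0.115 0 0.102 0 1" --pt "-0.125 0 0.102 0 1" --pt "-0.135 0 0.102 0 1" --pt "-0.135 0 0.102 0 1"

```text
clock: 22.48
eef_pos: [0.5635, 0.1555, 0.1106]
tool_rot: [[-0.998, 0.057, 0.001], [0.057, 0.998, 0.0], [-0.001, 0.001, -1.0]]
ft_force: [1.2, 0.3, -0.3]
finger_gap: 0.0006
grasp_force: 0.0
```

```bash
python3 st.py; python3 - <<'E'
from h import *
R=84
L=back('top',321,205.5,.085);F=back('top',350,208.5,.003);H=back('top',379,206.5,.077)
print(L,F,H,np.linalg.norm((L-F)[:2]),np.linalg.norm((L-H)[:2]))
E
```

```text
[ 0.049 -0.162  0.01 ] [ 1.216  0.341 -0.315] 0.0006107841523396069 0.0 22.4833
[ 0.537 -0.095  0.085] [ 0.54  -0.181  0.003] [ 0.532 -0.251  0.077] 0.0862273449381839 0.15627553391675822
```

Request:
apply_moves --pt "-0.006 0 0 0 1" --pt "-0.012 0 0 0 1" --pt "-0.016 0 0 0 1" --pt "-0.02 0 0 0 1" --pt "-0.023 0 0 0 1" --pt "-0.023 0 0 0 1"

```text
clock: 22.98
eef_pos: [0.582, 0.1548, 0.1104]
tool_rot: [[-0.999, 0.054, -0.004], [0.054, 0.999, -0.001], [0.004, -0.002, -1.0]]
ft_force: [-7.4, -0.8, 4.1]
finger_gap: 0.0004
grasp_force: 3.9
```

```bash
python3 st.py
```

```text
[-0.123  1.25  -0.014] [-7.374 -0.785  4.098] 0.00041383967418533304 3.8701945915818214 22.9833
```

Request:
apply_moves --pt "-0.003 0 0 0 1" --pt "-0.003 0 0 0 1" --pt "-0.003 0 0 0 1"

```text
clock: 23.23
eef_pos: [0.582, 0.1547, 0.1103]
tool_rot: [[-0.999, 0.053, -0.009], [0.053, 0.999, -0.003], [0.009, -0.004, -1.0]]
ft_force: [-17.3, -2.1, 11.6]
finger_gap: 0.0005
grasp_force: 8.6
```

Request:
apply_moves --pt "0.01 0 0 0 1" --pt "0.04 0 0 0 1" --pt "0.07 0 0 0 1" --pt "0.1 0 -0.02 0 1" --pt "0.12 0 -0.05 0 1" --pt "0.12 0 -0.08 0 1" --pt "0.12 0 -0.1 0 1" --pt "0.12 0 -0.1 0 1" --pt "0.12 0 -0.1 0 1"

```text
clock: 23.98
eef_pos: [0.4682, 0.1611, 0.2117]
tool_rot: [[-0.998, 0.055, 0.003], [0.055, 0.998, 0.0], [-0.003, 0.0, -1.0]]
ft_force: [0.2, 0.4, 0.4]
finger_gap: 0.0004
grasp_force: 0.0
```

```bash
python3 st.py; python3 - <<'E'
from h import *
b=ctrl.capture('top')[:,:,::-1].astype(int);c=ctrl.capture('side')[:,:,::-1].astype(int)
cv2.imwrite('pics/t12.png',b.astype(np.uint8));cv2.imwrite('pics/s12.png',c.astype(np.uint8))
g=b.sum(2)
for v in range(160,235,2):print(v,''.join(' .:-=+*#%@'[min(9,max(0,(x-50)//60))] for x in g[v,130:270]))
E
```

```text
[ 0.053 -0.165 -0.024] [0.19  0.419 0.383] 0.0003886552078702915 0.0 23.9833
160 =======-----===-:::::..:-==+++++++++++++++++++++++++++++++++++++++++++++++++++++++++++++++++++++++++++++++++==========:.....  .-+***********
162 =====----=======-::--:.   .-=+++++++++++++++++++++++++++++++++++++++++++++++++++++++++++++++++++++++++++++++==========:...... .=************
164 =====--===========-:---..   .:=++++++++++++++++++++++++++++++++++++++++++++++++++++++++++++++++++++++++++++++==+======:...... .=************
166 ====-==============-:---:.     .-=+++++++++++++++++++++++++++++++++++++++++++++++++++++++++++++++++++++=++=++++++=====:....   :=****#*******
168 ===---==============-::---:.     .-=++++++++++++++++++++++++++++++++++++++++++++++++++++++++++++++++=++==+====+==+====:.....  :+************
170 -------===============-::---.      .-=+++++++++++++++++++++++++++++++++++++++++++++++++++++++++++++==========+=+=+===-:.....  :=***********#
172 --====--===============-::---:.      .-=++++++++++++++++++++++++++++++++++++++++++++++++++++++++=+============++==+==-:.....  :=**********##
174 ====
[... 3786 characters left out ...]
============-=-------------------:::::::::::.....                   .:::::................:::::--+****************#%%%%%
228 ===================================--------------------:::::::::::.....                 .:::::...........:::..::----=+*****************#####
230 ====================================--------------------::::::::::....... .              ................::...:::---=***********************
232 ====================================----------------------::::::::::......                    ................:-----=**********+++**********
234 =====================================-=-------------------:::::::::::......    ..               .....:-:......:-----=+*********++++*********
```

```bash
python3 -c "
from workcell import ctrl
print(ctrl.hand_in())"
```

```text
the job is handed in; nothing more can be done
None
```

I poured all five nuts into the drawer, stood the empty jug upright on the bench, pushed the drawer shut and handed the job in at about 24 s of the 72 s allowed. No verdict came back; these results are from my own camera and force readings.

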